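# Empty the soap maker's utensil box

### The job

Empty the wooden box in the soap workshop: first take the two round soaps out of its open end and put the orange one in the orange tray and the green one in the green tray. Then take the long yellow spatula, whose blade lies under the fixed cover, tilt its handle end up out of the opening, draw it out slantwise, and finish while holding it steady in the gripper, the whole of it about 5 cm or more above the top of the box, carried by nothing else. Leave everything else on the table where it is.

Things in the scene. Friction and masses are not known exactly. Their poses are not given: they have to be found in the camera images.
- box: Fixed plywood box, outside 332 (x) x 202 (y) x 78 mm high; walls 6, floor 5 mm thick, inside 320 x 190 mm; origin at the centre of its underside, z up. A fixed darker cover, underside 72 and top 78 mm above the table, closes it from x = -166 to -5 mm. The rest is open at the top: x = -5 to +160, y = -95 to +95 mm, rim at 78 mm. So +x points to the open end.
- opening (a point): Centre of the box's opening, at the height of the rim (78 mm above the table); x along the box's length towards the open end, 77.5 mm from the box's centre
- spatula: Loose spatula, 280 mm, 90 g, flat on the box floor along the box's x, handle end in the opening 10 to 30 mm from the end wall, blade under the cover. Origin at mid-length on its underside, +x to the handle end, z up. Yellow handle 18 wide, 16 mm high, x = -60 to +140 mm; steel neck; white blade 46 wide, 8 mm thick, x = -140 to -80 mm. A 16 degree tilt clears rim and cover.
- spatula_handle_end (a point): Centre of the end face of the spatula's handle (140 mm from its middle, 8 mm above its underside)
- spatula_blade_end (a point): Centre of the end of the spatula's blade (140 mm from its middle the other way, 4 mm above its underside)
- soap_orange: Loose orange round soap, 44 mm across, 32 mm thick, about 60 g, flat on the box floor (5 mm above the table) in the opening, on either side of the spatula's handle. Origin at its centre, z along its axis. Finger room is before and behind it along the box's x; spatula and side wall are close on the other two sides
- soap_green: Loose green round soap, the same size, flat on the box floor in the opening, on the other side of the spatula's handle. Origin at its centre, z along its axis
- tray_orange: Orange open tray for the orange soap, fixed, 120 x 120 mm, 25 mm high, walls 4 mm, floor about 4 mm; origin at the centre of its underside. The two trays may stand in either order
- tray_green: Green open tray for the green soap, fixed, same size; origin at the centre of its underside
- carton_a: Small tan soap carton with an orange patch, 85 x 60 x 30 mm, lying flat beyond the wooden box. Not part of the job: leave it alone. Origin at the centre of its underside.
- carton_b: Small tan soap carton with an orange patch, 85 x 60 x 30 mm, lying flat on the robot's right, near the robot. Not part of the job: leave it alone. Origin at the centre of its underside.
- carton_c: Small tan soap carton with an orange patch, 85 x 60 x 30 mm, lying flat by the trays. Not part of the job: leave it alone. Origin at the centre of its underside.
- dropper_bottle: Small amber bottle with a black cap, 36 mm across, 85 mm tall, standing beyond the wooden box. Not part of the job: leave it alone. Origin at the centre of its underside.
- soap_cream: Cream-coloured round soap, 48 mm across, 28 mm thick, lying on the table to the robot's left. Not part of the job: leave it alone. Origin at the centre of its underside.
- pot: Aluminium pot, about 170 mm across, 110 mm tall, on the robot's left. Not part of the job: leave it alone. Origin at the centre of its underside.

How it is judged:
On the way:
1. both soaps lie released in the trays of their own colour, while the spatula is still in the box (x of soap_orange in the frame of tray_orange between -0.045 and 0.045 m and y of soap_orange in the frame of tray_orange between -0.045 and 0.045 m and z of soap_orange in the frame of tray_orange between 0 and 0.035 m and x of soap_green in the frame of tray_green between -0.045 and 0.045 m and y of soap_green in the frame of tray_green between -0.045 and 0.045 m and z of soap_green in the frame of tray_green between 0 and 0.035 m and contact force between the fingers and soap_orange below 0.1 N and contact force between the fingers and soap_green below 0.1 N and linear speed of each of soap_orange, soap_green below 0.03 m/s and z of spatula_handle_end in the frame of box below 0.06 m), for 0.2 s.
At the end, for the whole second after the job is handed in: Each soap in the tray of its colour (centre within 45 mm of the tray's centre along both tray axes, at most 35 mm above its underside), not touched by the fingers; spatula held in the fingers, still, both ends over 108 mm above the table (30 mm above the box), touching neither box nor pot (x of soap_orange in the frame of tray_orange between -0.045 and 0.045 m and y of soap_orange in the frame of tray_orange between -0.045 and 0.045 m and z of soap_orange in the frame of tray_orange between 0 and 0.035 m and x of soap_green in the frame of tray_green between -0.045 and 0.045 m and y of soap_green in the frame of tray_green between -0.045 and 0.045 m and z of soap_green in the frame of tray_green between 0 and 0.035 m and contact force between the fingers and soap_orange below 0.1 N and contact force between the fingers and soap_green below 0.1 N and height (world z) of each of spatula_handle_end, spatula_blade_end above 0.108 m and contact force between the fingers and spatula above 1 N and contact force between spatula and box below 0.1 N and contact force between spatula and pot below 0.1 N and linear speed of spatula below 0.05 m/s and angular speed of spatula below 0.3 rad/s); the arm keeps its last pose, push and grip.
It fails at once if a bystander (carton, bottle, cream soap or pot) is pushed or taken, moved more than 30 mm (distance of any of carton_a, carton_b, carton_c, dropper_bottle, soap_cream, pot from where it was at the start of the episode above 0.03 m).
It also fails if it takes over 72 s, if anything falls off the work surface, if the arm or the gripper's body presses on something with over 40 N, if the wrist force passes 120 N, or if a joint passes its speed limit or range.

### The arm

A 6-joint arm with a two-finger parallel gripper is mounted at the origin on the work surface. World frame = base frame: x ahead of the robot, y to its left, z up, the work surface at z = 0. Lengths are in m, angles in rad, forces in N, time in s.
With the tool pointing down it reaches from about 0.35 to 0.975 m from the base axis. Payload 4.9 kg.
Tool frame: the origin (TCP) lies midway between the tips of the shut fingers; the grasp point (between the pads) lies manip.tcp_to_grasp behind it (manip.tcp_to_grasp is the distance from the TCP to the grasp point, in m); z points along the fingers, y is the line along which they close (so a half turn about z gives the same grasp; the last joint's range is limited). The gripper opens to 85 mm and grips with 20 to 120 N. Pads are 22 mm wide; open, the fingers measure 114 mm over their backs; the gripper's body (76 mm by 85 mm) begins 54 mm behind the grasp point. The pads swing forward as they close: fully open they stand 13 mm farther back than shut.
Start: joints at [1.094, 0.053, 1.613, -0, 1.476, -0.119], TCP at [0.219, 0.585, 0.231] pointing down, gripper open.
Joint ranges: [-3.01, 3.01], [-1.01, 2.22], [0.06, 2.58], [-1.02, 4.17], [0.09, 2.62], [-3.14, 3.14]. Speed limits (rad/s): [2.57, 2.57, 3.14, 3.14, 3.14, 3.14].

### API

Orientations are given as a unit quaternion [w, x, y, z].
In Python, from plant import manip, grab_frame, calibration, job_done gives the robot as it stands.
- The arm moves only by the tool send_rows, never from a script. Its argument "rows" is a list of rows, each an object of numbers: "x", "y", "z": the shift along the tool's x, y, z normalised to -1 to 1, where 1 is 15 cm; "wx", "wy", "wz": the turn, a rotation vector about the tool's x, y, z normalised to -1 to 1, where 1 is pi/4 rad; "hand": the opening, from -1 (shut) to 1 (fully open). In form: [{"x": .., "y": .., "z": .., "wx": .., "wy": .., "wz": .., "hand": ..}, ...]. A call has exactly 10 rows; each row shifts and turns the commanded pose from where the row before left it, along the tool's axes as they then stand; what a row does not reach is not made up. A row lasts 1/12 s, in which the tool goes at most 41.7 mm and 7.16 degrees, less where a joint would pass 70% of its speed; a pose out of reach is approached as far as the arm can. A call with a number of a shift or a turn outside -1 to 1 is refused whole. A call with a gripper value outside its range is refused whole. The fingers move at their own pace and stop on an object; the grip force is fixed at half the most. Time passes only in rows, so rows that do not move let the fingers close, or fill a call up. It gives the time, the measured TCP pose, the force, the opening and the grip force at its end, in the units of the state.
- manip.state(): the state, without advancing time (a new reading comes with each control period).
- grab_frame(name): name is "scene" or "top"; returns the picture (480x640x3 uint8, blue, green, red); there is no depth.
- calibration(name): a dict with "camera_matrix" (3x3 intrinsics, pixels), "R" (3x3) and "t" (3): a world point X has camera coordinates R X + t. Camera axes: x right, y down, z forward; pixel columns grow to the right and rows downward; lengths in m; the calibration is good to about 2 mm. A picture is of the moment at which its call begins. calibration takes no time and is no camera call.
- job_done(): hands the job in; it is judged then, once.
The state is a dict: "time": time; "joint_pos": joint angles; "joint_vel": joint speeds; "joint_efforts": joint torques, N m; "tool_pos": TCP position; "tool_rot": TCP orientation; "contact_force": force on the tool from outside, world axes, zero at the start; "ft_torque": the same for the moment, N m; "gripper_width": opening from 0.0 (shut) to 1.0 (fully open); "grasp_force": force on a finger pad.
Only numpy, scipy, OpenCV 4.12 (cv2) and the standard library are available. Lean on these libraries where they do the work, as an engineer would, in place of code of your own. Each camera call takes 0.05 s, during which the arm holds its last target. There are 200 camera calls.

## Working session

There is one attempt and no reset: what is moved stays moved. The work goes in short steps, Python scripts to look and compute and a tool call to move; the robot and the scene stay as the last step left them, time stands still between calls to the robot, and variables do not carry over. Pictures are saved under pics/ and viewed, at most 10 in all, crops included, and the job is handed in when it is done.

Besides the shell and the picture viewer there is one more tool, called after "Request:" as name(argument=value, ...), one argument or row to a line, values as JSON. send_rows: Moves the arm, as the interface text tells. Scaled input: -1 to 1 covers 15 cm each way for a shift and pi/4 rad each way for a turn. Its arguments: {"type":"object","properties":{"rows":{"type":"array","items":{"type":"object","properties":{"x":{"type":"number","minimum":-1,"maximum":1},"y":{"type":"number","minimum":-1,"maximum":1},"z":{"type":"number","minimum":-1,"maximum":1},"wx":{"type":"number","minimum":-1,"maximum":1},"wy":{"type":"number","minimum":-1,"maximum":1},"wz":{"type":"number","minimum":-1,"maximum":1},"hand":{"type":"number"}}}}},"required":["rows"]}

```bash
mkdir -p pics; python3 - <<'E'
from plant import manip, grab_frame, calibration
import cv2,numpy as np
for n in("scene","top"):
    im=grab_frame(n);cv2.imwrite(f"pics/{n}0.png",im)
    c=calibration(n);R=np.array(c["R"]);t=np.array(c["t"]);print(n,np.array(c["camera_matrix"]).tolist(),"cam at",-R.T@t,R.round(3).tolist())
s=manip.state();print({k:np.round(v,3).tolist() for k,v in s.items()},manip.tcp_to_grasp)
E
ls
```

```text
scene [[451.1772867451084, 0.0, 322.58943342688127], [0.0, 451.1772867451084, 243.60683135369422], [0.0, 0.0, 1.0]] cam at [1.18886696 0.94881331 0.93284431] [[-0.82, 0.573, 0.009], [0.354, 0.519, -0.778], [-0.45, -0.634, -0.629]]
top [[619.2505779619095, 0.0, 315.1923891034981], [0.0, 619.2505779619095, 238.09585786491425], [0.0, 0.0, 1.0]] cam at [0.27033226 0.10968838 1.69257513] [[0.014, -1.0, 0.014], [-0.982, -0.016, -0.187], [0.187, -0.011, -0.982]]
{'time': 0.1, 'joint_pos': [1.094, 0.053, 1.614, 0.0, 1.476, -0.119], 'joint_vel': [-0.001, -0.001, -0.002, 0.001, -0.001, 0.001], 'joint_efforts': [-0.0, -39.49, -37.136, -0.0, 0.004, -0.0], 'tool_pos': [0.219, 0.585, 0.23], 'tool_rot': [-0.0, 0.178, 0.984, -0.001], 'contact_force': [0.412, -0.615, -0.373], 'ft_torque': [-0.028, 0.014, 0.023], 'grasp_force': 0.0, 'gripper_width': 0.997} 0.0187
pics
```

View pics/scene0.png

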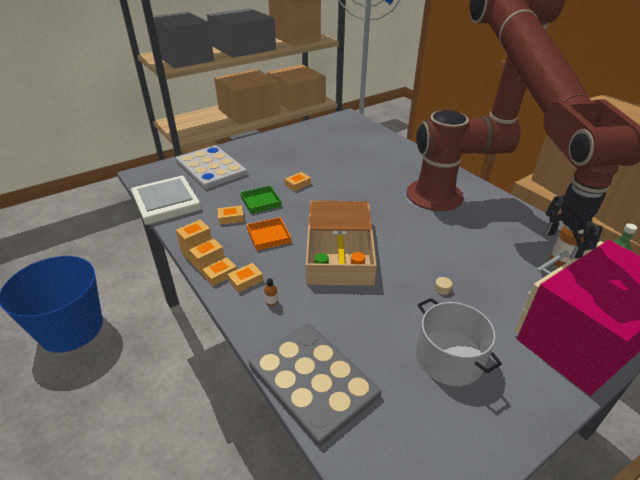

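View pics/top0.png

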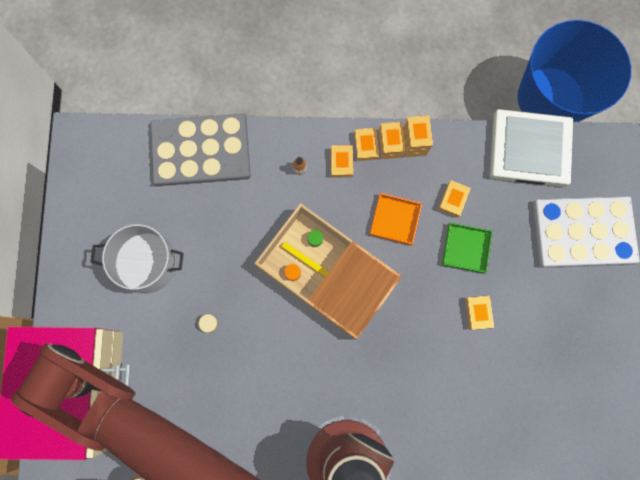

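The scene view shows the box's open end nearest the camera, with the green soap at about (321,258), the handle at (341,250) and the orange soap at (358,258). In the top view they are the green soap (315,238), handle (282,245)–(328,272) and orange soap (292,272). The trays there are orange (396,219) and green (468,248). The box corners are near (302,206), (398,278), (357,337) and (256,263).

```bash
cat > h.py <<'E'
import cv2,numpy as np
from plant import manip,grab_frame,calibration
from scipy.spatial.transform import Rotation as Ro
def cal(n):
    c=calibration(n);return [np.array(c[k],float) for k in("camera_matrix","R","t")]
def ray(n,p):
    K,R,t=cal(n);d=R.T@np.linalg.solve(K,[p[0],p[1],1.]);return -R.T@t,d/np.linalg.norm(d)
def plane(n,p,z):
    o,d=ray(n,p);return o+d*(z-o[2])/d[2]
def tri(p,q):
    a,u=ray("top",p);b,v=ray("scene",q)
    s=np.linalg.lstsq(np.c_[u,-v],b-a,rcond=None)[0];P,Q=a+u*s[0],b+v*s[1]
    return (P+Q)/2,np.linalg.norm(P-Q)
def proj(n,X):
    K,R,t=cal(n);c=K@(R@np.asarray(X)+t);return c[:2]/c[2]
def blobs(im,lo,hi,box,amin=15):
    x0,y0,x1,y1=box;m=cv2.inRange(cv2.cvtColor(im,cv2.COLOR_BGR2HSV),lo,hi)
    k=np.zeros_like(m);k[y0:y1,x0:x1]=m[y0:y1,x0:x1]
    cs=cv2.findContours(k,cv2.RETR_EXTERNAL,cv2.CHAIN_APPROX_NONE)[0]
    return sorted([c for c in cs if cv2.contourArea(c)>amin],key=cv2.contourArea,reverse=True)
COL={"orange":((5,190,120),(16,255,255)),"green":((50,120,60),(75,255,255)),"yellow":((24,180,120),(34,255,255))}
E
python3 - <<'E'
from h import *
T=cv2.imread("pics/top0.png");S=cv2.imread("pics/scene0.png")
R={"top":{"orange":(275,255,310,290),"green":(300,225,332,252),"yellow":(270,230,340,290),"torange":(365,190,425,250),"tgreen":(440,220,500,276)},
"scene":{"orange":(345,245,375,270),"green":(308,245,335,270),"yellow":(330,225,350,270),"torange":(240,212,296,255),"tgreen":(236,180,286,216)}}
for n,im in(("top",T),("scene",S)):
    for k,b in R[n].items():
        for c in blobs(im,*COL[k.lstrip("t") if k!="torange" else "orange"],b)[:2]:
            m=cv2.moments(c);r=cv2.minAreaRect(c)
            print(n,k,cv2.contourArea(c),"cen",np.round([m["m10"]/m["m00"],m["m01"]/m["m00"]],1),"bb",cv2.boundingRect(c),"quad",cv2.boxPoints(r).round(1).tolist() if k[0] in"ty" else "")
def up(im,b,f):return cv2.resize(im[b[1]:b[3],b[0]:b[2]],None,fx=f,fy=f,interpolation=cv2.INTER_CUBIC)
a=up(T,(250,200,410,340),4);b=up(S,(300,195,380,290),5)
cv2.imwrite("pics/c_top.png",a);cv2.imwrite("pics/c_scene.png",b)
E
```

```text
top green 158.5 cen [314.9 237.5] bb (308, 230, 15, 16) quad 
top yellow 264.5 cen [304.3 258.7] bb (282, 242, 46, 34) quad [[280.70001220703125, 246.3000030517578], [284.20001220703125, 241.3000030517578], [327.5, 271.20001220703125], [324.1000061035156, 276.20001220703125]]
top torange 403.5 cen [405.5 217. ] bb (371, 194, 50, 50) quad [[369.5, 233.89999389648438], [379.79998779296875, 192.89999389648438], [421.3999938964844, 203.39999389648438], [411.20001220703125, 244.3000030517578]]
top tgreen 1812.5 cen [467.  247.5] bb (443, 223, 49, 50) quad [[441.20001220703125, 264.70001220703125], [448.8999938964844, 222.1999969482422], [493.20001220703125, 230.3000030517578], [485.5, 272.70001220703125]]
scene orange 123.0 cen [357.6 257.7] bb (351, 252, 14, 12) quad 
scene green 96.5 cen [321.  257.9] bb (315, 253, 13, 10) quad 
scene yellow 118.5 cen [340.6 249.4] bb (338, 235, 7, 29) quad [[336.70001220703125, 235.10000610351562], [341.8999938964844, 234.6999969482422], [344.20001220703125, 263.0], [339.0, 263.3999938964844]]
scene torange 913.5 cen [268.6 233.3] bb (247, 218, 44, 32) quad [[246.60000610351562, 224.3000030517578], [285.20001220703125, 215.39999389648438], [291.29998779296875, 241.8000030517578], [252.6999969482422, 250.6999969482422]]
scene tgreen 701.5 cen [260.6 199.1] bb (241, 186, 40, 28) quad [[240.1999969482422, 191.6999969482422], [275.70001220703125, 182.8000030517578], [281.3999938964844, 205.60000610351562], [245.89999389648438, 214.5]]
```

View pics/c_top.png

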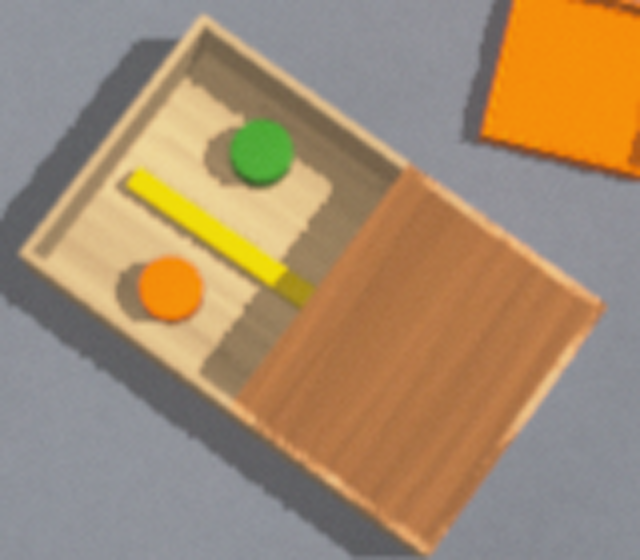

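View pics/c_scene.png

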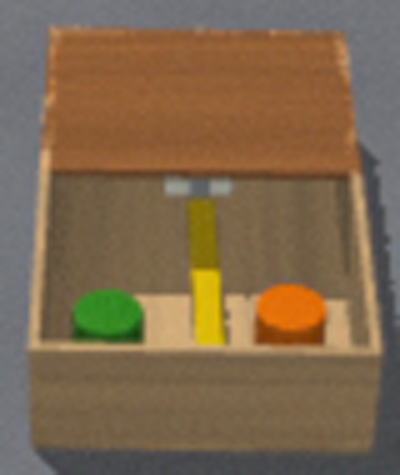

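The top crop shows the soap-top centres at crop (262,152) green and (170,288) orange, the handle end at (135,180), and the rim corners at (205,15), (605,303), (430,553) and (20,253). In the scene crop the soap tops are at (108,312) and (291,308), the rim corners at (28,348), (382,350), (50,30) and (347,32), and the handle shadow edge at (206,270).

```bash
python3 - <<'E'
from h import *
t=lambda u,v:((u+.5)/4-.5+250,(v+.5)/4-.5+200)
s=lambda u,v:((u+.5)/5-.5+300,(v+.5)/5-.5+195)
pr={"gsoap":(t(262,152),s(108,312)),"osoap":(t(170,288),s(291,308)),"handle_shadow":(t(283,275),s(206,270)),
"c_open_g":(t(205,15),s(28,348)),"c_open_o":(t(20,253),s(382,350)),"c_cov_g":(t(605,303),s(50,30)),"c_cov_o":(t(430,553),s(347,32))}
for k,(p,q) in pr.items():
    X,e=tri(p,q);print(k,X.round(4),"gap",round(e,4))
C=np.array([plane("top",pr[k][0],.078) for k in pr if k[:2]=="c_"]);print("corners@78",C.round(4).tolist())
g1,o1,g2,o2=C
print("len",np.linalg.norm(g1-g2),np.linalg.norm(o1-o2),"wid",np.linalg.norm(g1-o1),np.linalg.norm(g2-o2))
ctr=C.mean(0);ax=(g1+o1-g2-o2)[:2];yaw=np.arctan2(ax[1],ax[0]);print("box",ctr.round(4),"yaw",yaw)
Rb=np.array([[np.cos(yaw),np.sin(yaw)],[-np.sin(yaw),np.cos(yaw)]])
P={"gsoap":plane("top",pr["gsoap"][0],.037),"osoap":plane("top",pr["osoap"][0],.037),"hend":plane("top",t(136,180),.021),"hmid":plane("top",t(283,275),.021)}
for k,v in P.items():print(k,v.round(4),"box",(Rb@(v-ctr)[:2]).round(4))
d=P["hend"]-P["hmid"];print("spat yaw",np.arctan2(d[1],d[0]))
S=cv2.imread("pics/scene0.png");T=cv2.imread("pics/top0.png")
q={"o":(np.array([[369.5,233.9],[379.8,192.9],[421.4,203.4],[411.2,244.3]]),np.array([[246.6,224.3],[285.2,215.4],[291.3,241.8],[252.7,250.7]])),
"g":(np.array([[441.2,264.7],[448.9,222.2],[493.2,230.3],[485.5,272.7]]),np.array([[240.2,191.7],[275.7,182.8],[281.4,205.6],[245.9,214.5]]))}
for k,(a,b) in q.items():
    W=np.array([plane("top",p,.025) for p in a]);X,e=tri(a.mean(0),b.mean(0))
    print("tray",k,W.mean(0).round(4),"sides",np.linalg.norm(W-np.roll(W,1,0),axis=1).round(3),"yaw",np.arctan2(*(W[1]-W[0])[1::-1]),"tri",X.round(4),round(e,4))
E
```

```text
gsoap [0.5865 0.0914 0.0332] gap 0.0015
osoap [0.492  0.1522 0.0337] gap 0.0015
handle_shadow [0.5028 0.0771 0.0182] gap 0.0054
c_open_g [0.671  0.1317 0.0757] gap 0.0023
c_open_o [0.5074 0.2503 0.079 ] gap 0.0021
c_cov_g [ 0.4798 -0.1343  0.0762] gap 0.0041
c_cov_o [ 0.3148 -0.018   0.077 ] gap 0.007
corners@78 [[0.6713, 0.131, 0.078], [0.5082, 0.2496, 0.078], [0.4812, -0.1354, 0.078], [0.3172, -0.0205, 0.078]]
len 0.3272875846574022 0.330832780978332 wid 0.20171935917709444 0.20023311474175
box [0.4945 0.0562 0.078 ] yaw 0.9529808743474637
gsoap [0.5863 0.091  0.037 ] box [ 0.0815 -0.0547]
osoap [0.4921 0.1516 0.037 ] box [0.0764 0.0572]
hend [0.5684 0.1768 0.021 ] box [0.1412 0.0096]
hmid [0.5044 0.0753 0.021 ] box [0.0213 0.003 ]
spat yaw 1.0080070106126657
tray o [ 0.6461 -0.1304  0.025 ] sides [0.118 0.12  0.119 0.12 ] yaw -0.24338492464765085 tri [ 0.6467 -0.1308  0.0109] 0.0052
tray g [ 0.5684 -0.3267  0.025 ] sides [0.122 0.121 0.124 0.121] yaw -0.2007960544015909 tri [ 0.5684 -0.3286  0.0116] 0.0048
```

```bash
cat >> h.py <<'E'
def down(yaw): # tool z down, tool y at world angle yaw
    y=np.array([np.cos(yaw),np.sin(yaw),0]);z=np.array([0,0,-1.]);return Ro.from_matrix(np.c_[np.cross(y,z),y,z])
def cur():
    s=manip.state();w,*v=s["tool_rot"];return s,np.array(s["tool_pos"]),Ro.from_quat([*v,w])
def plan(name,p,R1,p0=None,R0=None):
    s,pc,Rc=cur();p0=pc if p0 is None else p0;R0=Rc if R0 is None else R0
    rv=(R0.inv()*R1).as_rotvec()/(np.pi/4);d=R1.inv().apply(np.array(p)-p0)/.15
    print(name,"turn",rv.round(3),"then shift",d.round(3),"rows>=",np.ceil(np.abs(rv).max()/.155),np.ceil(np.linalg.norm(d)/.27))
E
python3 - <<'E'
from h import *
D=down(.953)
plan("above orange",[.492,.152,.15],D)
plan("down",[.492,.152,.009],D,np.array([.492,.152,.15]),D)
E
```

```text
above orange turn [-0.002  0.     0.331] then shift [-3.157 -1.297  0.535] rows>= 3.0 13.0
down turn [0. 0. 0.] then shift [0.   0.   0.94] rows>= 0.0 4.0
```

Request:
send_rows(
  rows=[
    {"wz": 0.11, "hand": 1},
    {"wz": 0.11, "hand": 1},
    {"wz": 0.11, "hand": 1},
    {"x": -0.2, "y": -0.08, "hand": 1},
    {"x": -0.22, "y": -0.09, "hand": 1},
    {"x": -0.22, "y": -0.09, "hand": 1},
    {"x": -0.22, "y": -0.09, "hand": 1},
    {"x": -0.22, "y": -0.09, "hand": 1},
    {"x": -0.22, "y": -0.09, "hand": 1},
    {"x": -0.22, "y": -0.09, "hand": 1},
  ],
)

```text
invalid input at $.rows[0]: expected keys x, y, z, wx, wy, wz, hand
```

Request:
send_rows(
  rows=[
    {"x": -0.22, "y": -0.09, "hand": 1},
    {"x": -0.22, "y": -0.09, "hand": 1},
    {"x": -0.22, "y": -0.09, "hand": 1},
    {"x": -0.22, "y": -0.09, "hand": 1},
    {"x": -0.22, "y": -0.09, "z": 0.1, "hand": 1},
    {"x": -0.22, "y": -0.09, "z": 0.1, "hand": 1},
    {"x": -0.2, "y": -0.09, "z": 0.1, "hand": 1},
    {"x": -0.1, "y": -0.04, "z": 0.1, "hand": 1},
    {"hand": 1},
    {"hand": 1},
  ],
)

```text
invalid input at $.rows[0]: expected keys x, y, z, wx, wy, wz, hand
```

```bash
python3 - <<'E'
from h import *
s,p,R=cur();print(s["time"],p,np.array(s["contact_force"]).round(2))
plan("down",[.492,.152,.009],down(.953))
cv2.imwrite("pics/t1.png",grab_frame("top"))
E
```

```text
0.1 [0.21862152 0.58492309 0.23019696] [ 0.41 -0.62 -0.37]
down turn [-0.002  0.     0.331] then shift [-3.157 -1.297  1.475] rows>= 3.0 14.0
```

All keys are needed in each row.

Request:
send_rows(
  rows=[
    {"x": 0, "y": 0, "z": 0, "wx": 0, "wy": 0, "wz": 0.11, "hand": 1},
    {"x": 0, "y": 0, "z": 0, "wx": 0, "wy": 0, "wz": 0.11, "hand": 1},
    {"x": 0, "y": 0, "z": 0, "wx": 0, "wy": 0, "wz": 0.11, "hand": 1},
    {"x": -0.2, "y": -0.08, "z": 0, "wx": 0, "wy": 0, "wz": 0, "hand": 1},
    {"x": -0.22, "y": -0.09, "z": 0, "wx": 0, "wy": 0, "wz": 0, "hand": 1},
    {"x": -0.22, "y": -0.09, "z": 0, "wx": 0, "wy": 0, "wz": 0, "hand": 1},
    {"x": -0.22, "y": -0.09, "z": 0, "wx": 0, "wy": 0, "wz": 0, "hand": 1},
    {"x": -0.22, "y": -0.09, "z": 0, "wx": 0, "wy": 0, "wz": 0, "hand": 1},
    {"x": -0.22, "y": -0.09, "z": 0, "wx": 0, "wy": 0, "wz": 0, "hand": 1},
    {"x": -0.22, "y": -0.09, "z": 0, "wx": 0, "wy": 0, "wz": 0, "hand": 1},
  ],
)

```text
time: 0.98
tool_pos: [0.3514, 0.376, 0.231]
tool_rot: [-0.0, 0.303, 0.953, -0.0]
contact_force: [1.1, -0.2, 1.0]
gripper_width: 0.999
grasp_force: 0.0
```

Request:
send_rows(
  rows=[
    {"x": -0.22, "y": -0.09, "z": 0, "wx": 0, "wy": 0, "wz": 0, "hand": 1},
    {"x": -0.22, "y": -0.09, "z": 0, "wx": 0, "wy": 0, "wz": 0, "hand": 1},
    {"x": -0.22, "y": -0.09, "z": 0, "wx": 0, "wy": 0, "wz": 0, "hand": 1},
    {"x": -0.22, "y": -0.09, "z": 0, "wx": 0, "wy": 0, "wz": 0, "hand": 1},
    {"x": -0.22, "y": -0.09, "z": 0.1, "wx": 0, "wy": 0, "wz": 0, "hand": 1},
    {"x": -0.22, "y": -0.09, "z": 0.1, "wx": 0, "wy": 0, "wz": 0, "hand": 1},
    {"x": -0.2, "y": -0.09, "z": 0.1, "wx": 0, "wy": 0, "wz": 0, "hand": 1},
    {"x": -0.1, "y": -0.04, "z": 0.1, "wx": 0, "wy": 0, "wz": 0, "hand": 1},
    {"x": 0, "y": 0, "z": 0, "wx": 0, "wy": 0, "wz": 0, "hand": 1},
    {"x": 0, "y": 0, "z": 0, "wx": 0, "wy": 0, "wz": 0, "hand": 1},
  ],
)

```text
time: 1.82
tool_pos: [0.4904, 0.1545, 0.17]
tool_rot: [-0.001, 0.305, 0.952, -0.0]
contact_force: [-0.2, 0.8, 1.5]
gripper_width: 0.997
grasp_force: 0.0
```

```bash
python3 - <<'E'
from h import *
s,p,R=cur();print(s["time"],p,np.array(s["contact_force"]).round(2))
plan("down",[.492,.152,.009],down(.953))
cv2.imwrite("pics/t1.png",grab_frame("top"))
E
```

```text
1.8167 [0.49037096 0.15445405 0.17002648] [-0.16  0.8   1.5 ]
down turn [-0.002 -0.003 -0.001] then shift [-0.018 -0.007  1.074] rows>= 1.0 4.0
```

Request:
send_rows(
  rows=[
    {"x": -0.018, "y": -0.007, "z": 0.1, "wx": 0, "wy": 0, "wz": 0, "hand": 1},
    {"x": 0, "y": 0, "z": 0.13, "wx": 0, "wy": 0, "wz": 0, "hand": 1},
    {"x": 0, "y": 0, "z": 0.13, "wx": 0, "wy": 0, "wz": 0, "hand": 1},
    {"x": 0, "y": 0, "z": 0.13, "wx": 0, "wy": 0, "wz": 0, "hand": 1},
    {"x": 0, "y": 0, "z": 0.13, "wx": 0, "wy": 0, "wz": 0, "hand": 1},
    {"x": 0, "y": 0, "z": 0.13, "wx": 0, "wy": 0, "wz": 0, "hand": 1},
    {"x": 0, "y": 0, "z": 0.13, "wx": 0, "wy": 0, "wz": 0, "hand": 1},
    {"x": 0, "y": 0, "z": 0.12, "wx": 0, "wy": 0, "wz": 0, "hand": 1},
    {"x": 0, "y": 0, "z": 0.07, "wx": 0, "wy": 0, "wz": 0, "hand": 1},
    {"x": 0, "y": 0, "z": 0, "wx": 0, "wy": 0, "wz": 0, "hand": 1},
  ],
)

```text
time: 2.7
tool_pos: [0.4909, 0.1535, 0.0092]
tool_rot: [-0.002, 0.303, 0.953, -0.001]
contact_force: [-0.7, 0.1, 0.0]
gripper_width: 0.998
grasp_force: 0.0
```

Request:
send_rows(
  rows=[
    {"x": 0, "y": 0, "z": 0, "wx": 0, "wy": 0, "wz": 0, "hand": -1},
    {"x": 0, "y": 0, "z": 0, "wx": 0, "wy": 0, "wz": 0, "hand": -1},
    {"x": 0, "y": 0, "z": 0, "wx": 0, "wy": 0, "wz": 0, "hand": -1},
    {"x": 0, "y": 0, "z": 0, "wx": 0, "wy": 0, "wz": 0, "hand": -1},
    {"x": 0, "y": 0, "z": 0, "wx": 0, "wy": 0, "wz": 0, "hand": -1},
    {"x": 0, "y": 0, "z": 0, "wx": 0, "wy": 0, "wz": 0, "hand": -1},
    {"x": 0, "y": 0, "z": 0, "wx": 0, "wy": 0, "wz": 0, "hand": -1},
    {"x": 0, "y": 0, "z": 0, "wx": 0, "wy": 0, "wz": 0, "hand": -1},
    {"x": 0, "y": 0, "z": 0, "wx": 0, "wy": 0, "wz": 0, "hand": -1},
    {"x": 0, "y": 0, "z": 0, "wx": 0, "wy": 0, "wz": 0, "hand": -1},
  ],
)

```text
time: 3.53
tool_pos: [0.4944, 0.153, 0.0129]
tool_rot: [0.002, 0.304, 0.953, 0.001]
contact_force: [-1.2, -0.3, 6.0]
gripper_width: 0.494
grasp_force: 61.3
```

```bash
python3 - <<'E'
from h import *
s,p,R=cur();D=down(.953)
a=p.copy();a[2]=.14;plan("up",a,D);b=np.array([.646,-.130,.14]);plan("over",b,D,a,D);plan("dn",[.646,-.130,.012],D,b,D)
E
```

```text
up turn [0.003 0.003 0.001] then shift [ 0.     0.    -0.847] rows>= 1.0 4.0
over turn [0. 0. 0.] then shift [-1.917 -0.952  0.   ] rows>= 0.0 8.0
dn turn [0. 0. 0.] then shift [0.    0.    0.853] rows>= 0.0 4.0
```

Request:
send_rows(
  rows=[
    {"x": 0, "y": 0, "z": -0.07, "wx": 0, "wy": 0, "wz": 0, "hand": -1},
    {"x": 0, "y": 0, "z": -0.13, "wx": 0, "wy": 0, "wz": 0, "hand": -1},
    {"x": 0, "y": 0, "z": -0.13, "wx": 0, "wy": 0, "wz": 0, "hand": -1},
    {"x": 0, "y": 0, "z": -0.13, "wx": 0, "wy": 0, "wz": 0, "hand": -1},
    {"x": 0, "y": 0, "z": -0.13, "wx": 0, "wy": 0, "wz": 0, "hand": -1},
    {"x": 0, "y": 0, "z": -0.13, "wx": 0, "wy": 0, "wz": 0, "hand": -1},
    {"x": 0, "y": 0, "z": -0.13, "wx": 0, "wy": 0, "wz": 0, "hand": -1},
    {"x": -0.1, "y": -0.05, "z": 0, "wx": 0, "wy": 0, "wz": 0, "hand": -1},
    {"x": -0.16, "y": -0.08, "z": 0, "wx": 0, "wy": 0, "wz": 0, "hand": -1},
    {"x": -0.2, "y": -0.1, "z": 0, "wx": 0, "wy": 0, "wz": 0, "hand": -1},
  ],
)

```text
time: 4.37
tool_pos: [0.529, 0.0849, 0.1396]
tool_rot: [0.001, 0.302, 0.953, 0.0]
contact_force: [0.5, -0.2, -1.0]
gripper_width: 0.489
grasp_force: 61.0
```

Request:
send_rows(
  rows=[
    {"x": -0.2, "y": -0.1, "z": 0, "wx": 0, "wy": 0, "wz": 0, "hand": -1},
    {"x": -0.2, "y": -0.1, "z": 0, "wx": 0, "wy": 0, "wz": 0, "hand": -1},
    {"x": -0.2, "y": -0.1, "z": 0, "wx": 0, "wy": 0, "wz": 0, "hand": -1},
    {"x": -0.2, "y": -0.1, "z": 0, "wx": 0, "wy": 0, "wz": 0, "hand": -1},
    {"x": -0.2, "y": -0.1, "z": 0, "wx": 0, "wy": 0, "wz": 0, "hand": -1},
    {"x": -0.2, "y": -0.1, "z": 0, "wx": 0, "wy": 0, "wz": 0, "hand": -1},
    {"x": -0.16, "y": -0.08, "z": 0, "wx": 0, "wy": 0, "wz": 0, "hand": -1},
    {"x": -0.1, "y": -0.05, "z": 0, "wx": 0, "wy": 0, "wz": 0, "hand": -1},
    {"x": 0, "y": 0, "z": 0, "wx": 0, "wy": 0, "wz": 0, "hand": -1},
    {"x": 0, "y": 0, "z": 0, "wx": 0, "wy": 0, "wz": 0, "hand": -1},
  ],
)

```text
time: 5.2
tool_pos: [0.6441, -0.1321, 0.1385]
tool_rot: [-0.0, 0.304, 0.953, 0.0]
contact_force: [0.6, -0.1, -0.4]
gripper_width: 0.493
grasp_force: 61.0
```

```bash
python3 - <<'E'
from h import *
s,p,R=cur();D=down(.953);plan("dn",[.646,-.130,.013],D)
E
```

```text
dn turn [ 0.    -0.001 -0.001] then shift [-0.002  0.019  0.837] rows>= 1.0 4.0
```

Request:
send_rows(
  rows=[
    {"x": 0, "y": 0.019, "z": 0.1, "wx": 0, "wy": 0, "wz": 0, "hand": -1},
    {"x": 0, "y": 0, "z": 0.14, "wx": 0, "wy": 0, "wz": 0, "hand": -1},
    {"x": 0, "y": 0, "z": 0.14, "wx": 0, "wy": 0, "wz": 0, "hand": -1},
    {"x": 0, "y": 0, "z": 0.14, "wx": 0, "wy": 0, "wz": 0, "hand": -1},
    {"x": 0, "y": 0, "z": 0.13, "wx": 0, "wy": 0, "wz": 0, "hand": -1},
    {"x": 0, "y": 0, "z": 0.1, "wx": 0, "wy": 0, "wz": 0, "hand": -1},
    {"x": 0, "y": 0, "z": 0.06, "wx": 0, "wy": 0, "wz": 0, "hand": -1},
    {"x": 0, "y": 0, "z": 0.03, "wx": 0, "wy": 0, "wz": 0, "hand": -1},
    {"x": 0, "y": 0, "z": 0, "wx": 0, "wy": 0, "wz": 0, "hand": -1},
    {"x": 0, "y": 0, "z": 0, "wx": 0, "wy": 0, "wz": 0, "hand": -1},
  ],
)

```text
time: 6.03
tool_pos: [0.6465, -0.1287, 0.0129]
tool_rot: [0.001, 0.303, 0.953, 0.0]
contact_force: [0.8, 0.0, -0.7]
gripper_width: 0.492
grasp_force: 61.0
```

Request:
send_rows(
  rows=[
    {"x": 0, "y": 0, "z": 0, "wx": 0, "wy": 0, "wz": 0, "hand": 0.5},
    {"x": 0, "y": 0, "z": 0, "wx": 0, "wy": 0, "wz": 0, "hand": 0.5},
    {"x": 0, "y": 0, "z": 0, "wx": 0, "wy": 0, "wz": 0, "hand": 0.5},
    {"x": 0, "y": 0, "z": 0, "wx": 0, "wy": 0, "wz": 0, "hand": 0.5},
    {"x": 0, "y": 0, "z": -0.1, "wx": 0, "wy": 0, "wz": 0, "hand": 0.5},
    {"x": 0, "y": 0, "z": -0.15, "wx": 0, "wy": 0, "wz": 0, "hand": 0.5},
    {"x": 0, "y": 0, "z": -0.15, "wx": 0, "wy": 0, "wz": 0, "hand": 0.5},
    {"x": 0, "y": 0, "z": -0.15, "wx": 0, "wy": 0, "wz": 0, "hand": 0.5},
    {"x": 0, "y": 0, "z": -0.15, "wx": 0, "wy": 0, "wz": 0, "hand": 0.5},
    {"x": 0, "y": 0, "z": -0.15, "wx": 0, "wy": 0, "wz": 0, "hand": 0.5},
  ],
)

```text
time: 6.87
tool_pos: [0.6461, -0.1292, 0.1424]
tool_rot: [0.001, 0.304, 0.953, -0.0]
contact_force: [1.4, -0.9, -1.0]
gripper_width: 0.746
grasp_force: 0.0
```

```bash
python3 - <<'E'
from h import *
D=down(.953);plan("to green",[.586,.091,.14],D);plan("dn",[.586,.091,.011],D,np.array([.586,.091,.14]),D)
S=grab_frame("scene");T=grab_frame("top");cv2.imwrite("pics/s2.png",S);cv2.imwrite("pics/t2.png",T)
for c in blobs(T,*COL["green"],(290,215,340,262)):print("green soap",plane("top",cv2.minEnclosingCircle(c)[0],.037))
E
```

```text
to green turn [0.    0.002 0.001] then shift [1.177 0.965 0.016] rows>= 1.0 6.0
dn turn [0. 0. 0.] then shift [0.   0.   0.86] rows>= 0.0 4.0
green soap [0.5856493  0.09241928 0.037     ]
```

Request:
send_rows(
  rows=[
    {"x": 0.1, "y": 0.08, "z": 0, "wx": 0, "wy": 0, "wz": 0, "hand": 1},
    {"x": 0.17, "y": 0.14, "z": 0, "wx": 0, "wy": 0, "wz": 0, "hand": 1},
    {"x": 0.17, "y": 0.14, "z": 0, "wx": 0, "wy": 0, "wz": 0, "hand": 1},
    {"x": 0.17, "y": 0.14, "z": 0, "wx": 0, "wy": 0, "wz": 0, "hand": 1},
    {"x": 0.17, "y": 0.14, "z": 0, "wx": 0, "wy": 0, "wz": 0, "hand": 1},
    {"x": 0.17, "y": 0.14, "z": 0, "wx": 0, "wy": 0, "wz": 0, "hand": 1},
    {"x": 0.15, "y": 0.12, "z": 0, "wx": 0, "wy": 0, "wz": 0, "hand": 1},
    {"x": 0.08, "y": 0.065, "z": 0, "wx": 0, "wy": 0, "wz": 0, "hand": 1},
    {"x": 0, "y": 0, "z": 0, "wx": 0, "wy": 0, "wz": 0, "hand": 1},
    {"x": 0, "y": 0, "z": 0, "wx": 0, "wy": 0, "wz": 0, "hand": 1},
  ],
)

```text
time: 7.8
tool_pos: [0.584, 0.0924, 0.1388]
tool_rot: [-0.001, 0.303, 0.953, -0.0]
contact_force: [0.3, -0.4, 0.5]
gripper_width: 1.002
grasp_force: 0.0
```

Request:
send_rows(
  rows=[
    {"x": 0, "y": 0, "z": 0.06, "wx": 0, "wy": 0, "wz": 0, "hand": 1},
    {"x": 0, "y": 0, "z": 0.1, "wx": 0, "wy": 0, "wz": 0, "hand": 1},
    {"x": 0, "y": 0, "z": 0.13, "wx": 0, "wy": 0, "wz": 0, "hand": 1},
    {"x": 0, "y": 0, "z": 0.13, "wx": 0, "wy": 0, "wz": 0, "hand": 1},
    {"x": 0, "y": 0, "z": 0.13, "wx": 0, "wy": 0, "wz": 0, "hand": 1},
    {"x": 0, "y": 0, "z": 0.13, "wx": 0, "wy": 0, "wz": 0, "hand": 1},
    {"x": 0, "y": 0, "z": 0.12, "wx": 0, "wy": 0, "wz": 0, "hand": 1},
    {"x": 0, "y": 0, "z": 0.07, "wx": 0, "wy": 0, "wz": 0, "hand": 1},
    {"x": 0, "y": 0, "z": 0, "wx": 0, "wy": 0, "wz": 0, "hand": 1},
    {"x": 0, "y": 0, "z": 0, "wx": 0, "wy": 0, "wz": 0, "hand": 1},
  ],
)

```text
time: 8.63
tool_pos: [0.5849, 0.0906, 0.0085]
tool_rot: [-0.001, 0.304, 0.953, -0.0]
contact_force: [0.8, -0.8, 1.0]
gripper_width: 1.001
grasp_force: 0.0
```

Request:
send_rows(
  rows=[
    {"x": 0, "y": 0, "z": 0, "wx": 0, "wy": 0, "wz": 0, "hand": -1},
    {"x": 0, "y": 0, "z": 0, "wx": 0, "wy": 0, "wz": 0, "hand": -1},
    {"x": 0, "y": 0, "z": 0, "wx": 0, "wy": 0, "wz": 0, "hand": -1},
    {"x": 0, "y": 0, "z": 0, "wx": 0, "wy": 0, "wz": 0, "hand": -1},
    {"x": 0, "y": 0, "z": 0, "wx": 0, "wy": 0, "wz": 0, "hand": -1},
    {"x": 0, "y": 0, "z": 0, "wx": 0, "wy": 0, "wz": 0, "hand": -1},
    {"x": 0, "y": 0, "z": 0, "wx": 0, "wy": 0, "wz": 0, "hand": -1},
    {"x": 0, "y": 0, "z": 0, "wx": 0, "wy": 0, "wz": 0, "hand": -1},
    {"x": 0, "y": 0, "z": 0, "wx": 0, "wy": 0, "wz": 0, "hand": -1},
    {"x": 0, "y": 0, "z": 0, "wx": 0, "wy": 0, "wz": 0, "hand": -1},
  ],
)

```text
time: 9.47
tool_pos: [0.5867, 0.0915, 0.0111]
tool_rot: [0.001, 0.304, 0.953, 0.0]
contact_force: [-0.3, -0.1, 6.8]
gripper_width: 0.495
grasp_force: 61.3
```

```bash
python3 - <<'E'
from h import *
s,p,R=cur();D=down(.953)
a=p.copy();a[2]=.14;plan("up",a,D);b=np.array([.568,-.327,.14]);plan("over",b,D,a,D);plan("dn",[.568,-.327,.012],D,b,D)
E
```

```text
up turn [0.002 0.003 0.001] then shift [ 0.     0.    -0.859] rows>= 1.0 4.0
over turn [0. 0. 0.] then shift [-1.514 -2.347  0.   ] rows>= 0.0 11.0
dn turn [0. 0. 0.] then shift [0.    0.    0.853] rows>= 0.0 4.0
```

Request:
send_rows(
  rows=[
    {"x": 0, "y": 0, "z": -0.07, "wx": 0, "wy": 0, "wz": 0, "hand": -1},
    {"x": 0, "y": 0, "z": -0.13, "wx": 0, "wy": 0, "wz": 0, "hand": -1},
    {"x": 0, "y": 0, "z": -0.13, "wx": 0, "wy": 0, "wz": 0, "hand": -1},
    {"x": 0, "y": 0, "z": -0.13, "wx": 0, "wy": 0, "wz": 0, "hand": -1},
    {"x": 0, "y": 0, "z": -0.13, "wx": 0, "wy": 0, "wz": 0, "hand": -1},
    {"x": 0, "y": 0, "z": -0.13, "wx": 0, "wy": 0, "wz": 0, "hand": -1},
    {"x": 0, "y": 0, "z": -0.14, "wx": 0, "wy": 0, "wz": 0, "hand": -1},
    {"x": -0.05, "y": -0.08, "z": 0, "wx": 0, "wy": 0, "wz": 0, "hand": -1},
    {"x": -0.11, "y": -0.17, "z": 0, "wx": 0, "wy": 0, "wz": 0, "hand": -1},
    {"x": -0.11, "y": -0.17, "z": 0, "wx": 0, "wy": 0, "wz": 0, "hand": -1},
  ],
)

```text
time: 10.3
tool_pos: [0.5813, 0.0159, 0.1381]
tool_rot: [-0.0, 0.302, 0.953, -0.0]
contact_force: [0.5, -0.3, -1.4]
gripper_width: 0.493
grasp_force: 60.9
```

Request:
send_rows(
  rows=[
    {"x": -0.11, "y": -0.17, "z": 0, "wx": 0, "wy": 0, "wz": 0, "hand": -1},
    {"x": -0.11, "y": -0.17, "z": 0, "wx": 0, "wy": 0, "wz": 0, "hand": -1},
    {"x": -0.11, "y": -0.17, "z": 0, "wx": 0, "wy": 0, "wz": 0, "hand": -1},
    {"x": -0.11, "y": -0.17, "z": 0, "wx": 0, "wy": 0, "wz": 0, "hand": -1},
    {"x": -0.11, "y": -0.17, "z": 0, "wx": 0, "wy": 0, "wz": 0, "hand": -1},
    {"x": -0.11, "y": -0.17, "z": 0, "wx": 0, "wy": 0, "wz": 0, "hand": -1},
    {"x": -0.11, "y": -0.17, "z": 0, "wx": 0, "wy": 0, "wz": 0, "hand": -1},
    {"x": -0.11, "y": -0.17, "z": 0, "wx": 0, "wy": 0, "wz": 0, "hand": -1},
    {"x": -0.11, "y": -0.17, "z": 0, "wx": 0, "wy": 0, "wz": 0, "hand": -1},
    {"x": -0.11, "y": -0.17, "z": 0, "wx": 0, "wy": 0, "wz": 0, "hand": -1},
  ],
)

```text
time: 11.13
tool_pos: [0.5674, -0.2886, 0.1369]
tool_rot: [-0.001, 0.304, 0.953, 0.0]
contact_force: [0.7, 0.3, -0.0]
gripper_width: 0.489
grasp_force: 60.9
```

Request:
send_rows(
  rows=[
    {"x": -0.1, "y": -0.15, "z": 0, "wx": 0, "wy": 0, "wz": 0, "hand": -1},
    {"x": -0.05, "y": -0.08, "z": 0, "wx": 0, "wy": 0, "wz": 0, "hand": -1},
    {"x": 0, "y": 0, "z": 0.1, "wx": 0, "wy": 0, "wz": 0, "hand": -1},
    {"x": 0, "y": 0, "z": 0.14, "wx": 0, "wy": 0, "wz": 0, "hand": -1},
    {"x": 0, "y": 0, "z": 0.14, "wx": 0, "wy": 0, "wz": 0, "hand": -1},
    {"x": 0, "y": 0, "z": 0.14, "wx": 0, "wy": 0, "wz": 0, "hand": -1},
    {"x": 0, "y": 0, "z": 0.1, "wx": 0, "wy": 0, "wz": 0, "hand": -1},
    {"x": 0, "y": 0, "z": 0.06, "wx": 0, "wy": 0, "wz": 0, "hand": -1},
    {"x": 0, "y": 0, "z": 0, "wx": 0, "wy": 0, "wz": 0, "hand": -1},
    {"x": 0, "y": 0, "z": 0, "wx": 0, "wy": 0, "wz": 0, "hand": -1},
  ],
)

```text
time: 11.97
tool_pos: [0.5672, -0.3274, 0.0359]
tool_rot: [-0.0, 0.303, 0.953, 0.0]
contact_force: [0.1, -0.0, -1.2]
gripper_width: 0.49
grasp_force: 60.9
```

```bash
python3 - <<'E'
from h import *
plan("dn",[.568,-.327,.012],down(.953))
E
```

```text
dn turn [ 0.    -0.001  0.002] then shift [-0.003  0.005  0.159] rows>= 1.0 1.0
```

Request:
send_rows(
  rows=[
    {"x": 0, "y": 0, "z": 0.06, "wx": 0, "wy": 0, "wz": 0, "hand": -1},
    {"x": 0, "y": 0, "z": 0.06, "wx": 0, "wy": 0, "wz": 0, "hand": -1},
    {"x": 0, "y": 0, "z": 0.03, "wx": 0, "wy": 0, "wz": 0, "hand": -1},
    {"x": 0, "y": 0, "z": 0, "wx": 0, "wy": 0, "wz": 0, "hand": -1},
    {"x": 0, "y": 0, "z": 0, "wx": 0, "wy": 0, "wz": 0, "hand": 0.5},
    {"x": 0, "y": 0, "z": 0, "wx": 0, "wy": 0, "wz": 0, "hand": 0.5},
    {"x": 0, "y": 0, "z": 0, "wx": 0, "wy": 0, "wz": 0, "hand": 0.5},
    {"x": 0, "y": 0, "z": 0, "wx": 0, "wy": 0, "wz": 0, "hand": 0.5},
    {"x": 0, "y": 0, "z": 0, "wx": 0, "wy": 0, "wz": 0, "hand": 0.5},
    {"x": 0, "y": 0, "z": -0.1, "wx": 0, "wy": 0, "wz": 0, "hand": 0.5},
  ],
)

```text
time: 12.8
tool_pos: [0.5652, -0.3266, 0.026]
tool_rot: [-0.003, 0.304, 0.953, 0.001]
contact_force: [-0.7, 0.2, -1.3]
gripper_width: 0.749
grasp_force: 0.0
```

Request:
send_rows(
  rows=[
    {"x": 0, "y": 0, "z": -0.17, "wx": 0, "wy": 0, "wz": 0, "hand": 0.5},
    {"x": 0, "y": 0, "z": -0.17, "wx": 0, "wy": 0, "wz": 0, "hand": 0.5},
    {"x": 0, "y": 0, "z": -0.17, "wx": 0, "wy": 0, "wz": 0, "hand": 0.5},
    {"x": 0, "y": 0, "z": -0.17, "wx": 0, "wy": 0, "wz": 0, "hand": 0.5},
    {"x": 0, "y": 0, "z": -0.17, "wx": 0, "wy": 0, "wz": 0, "hand": 0.5},
    {"x": 0, "y": 0, "z": -0.17, "wx": 0, "wy": 0, "wz": 0, "hand": 0.5},
    {"x": 0, "y": 0, "z": 0, "wx": 0, "wy": 0, "wz": 0, "hand": 0.5},
    {"x": 0, "y": 0, "z": 0, "wx": 0, "wy": 0, "wz": 0, "hand": 0.5},
    {"x": 0, "y": 0, "z": 0, "wx": 0, "wy": 0, "wz": 0, "hand": 0.5},
    {"x": 0, "y": 0, "z": 0, "wx": 0, "wy": 0, "wz": 0, "hand": 0.5},
  ],
)

```text
time: 13.63
tool_pos: [0.5665, -0.3274, 0.1802]
tool_rot: [-0.001, 0.304, 0.953, 0.0]
contact_force: [-0.6, 1.1, -0.5]
gripper_width: 0.75
grasp_force: 0.0
```

```bash
python3 - <<'E'
from h import *
T=grab_frame("top");S=grab_frame("scene")
f=lambda im,b,k:cv2.resize(im[b[1]:b[3],b[0]:b[2]],None,fx=k,fy=k,interpolation=cv2.INTER_CUBIC)
a=f(T,(250,180,510,345),3);b=f(S,(230,175,380,285),2.6)
a=cv2.copyMakeBorder(a,0,0,0,0,cv2.BORDER_CONSTANT)
cv2.imwrite("pics/t3.png",a)
for c in blobs(T,*COL["yellow"],(260,225,345,300)):print(cv2.contourArea(c),[plane("top",p,.021).round(4).tolist() for p in cv2.boxPoints(cv2.minAreaRect(c))])
E
```

```text
261.5 [[0.5639, 0.1845, 0.021], [0.5776, 0.1756, 0.021], [0.4968, 0.0558, 0.021], [0.4833, 0.0648, 0.021]]
```

View pics/t3.png

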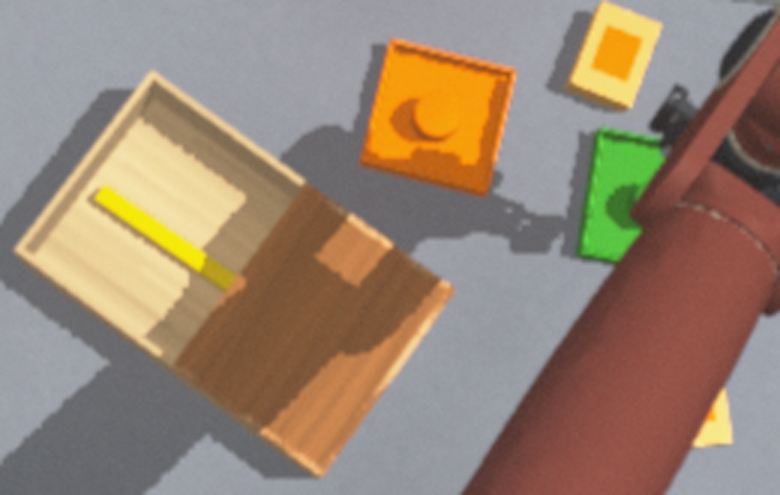

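The orange soap lies centred in its tray. The green soap's shadow shows in its tray, but the arm hides the soap itself. The spatula is undisturbed, with its handle end at crop (103,195).

```bash
python3 - <<'E'
from h import *
s,p,R=cur();print(np.round(s["joint_pos"],3))
for a in(.977+np.pi/2,.977-np.pi/2):
    D=down(a);g=np.array([.524,.112,.18]);print("tool x dir",D.apply([1,0,0]).round(2));plan("g",g,D);plan("dn",[.524,.112,.008],D,g,D)
E
```

```text
[-0.638  0.157  1.587  0.     1.4   -1.592]
tool x dir [-0.56 -0.83  0.  ]
g turn [ 0.003 -0.003 -2.03 ] then shift [-2.270e+00  1.874e+00 -1.000e-03] rows>= 14.0 11.0
dn turn [0. 0. 0.] then shift [0.    0.    1.147] rows>= 0.0 5.0
tool x dir [0.56 0.83 0.  ]
g turn [-0.003 -0.003  1.97 ] then shift [ 2.270e+00 -1.874e+00 -1.000e-03] rows>= 13.0 11.0
dn turn [0. 0. 0.] then shift [0.    0.    1.147] rows>= 0.0 5.0
```

Request:
send_rows(
  rows=[
    {"x": 0, "y": 0, "z": 0, "wx": 0, "wy": 0, "wz": 0.08, "hand": 0.5},
    {"x": 0, "y": 0, "z": 0, "wx": 0, "wy": 0, "wz": 0.15, "hand": 0.5},
    {"x": 0, "y": 0, "z": 0, "wx": 0, "wy": 0, "wz": 0.15, "hand": 0.5},
    {"x": 0, "y": 0, "z": 0, "wx": 0, "wy": 0, "wz": 0.15, "hand": 0.5},
    {"x": 0, "y": 0, "z": 0, "wx": 0, "wy": 0, "wz": 0.15, "hand": 0.5},
    {"x": 0, "y": 0, "z": 0, "wx": 0, "wy": 0, "wz": 0.15, "hand": 0.5},
    {"x": 0, "y": 0, "z": 0, "wx": 0, "wy": 0, "wz": 0.15, "hand": 0.5},
    {"x": 0, "y": 0, "z": 0, "wx": 0, "wy": 0, "wz": 0.15, "hand": 0.5},
    {"x": 0, "y": 0, "z": 0, "wx": 0, "wy": 0, "wz": 0.15, "hand": 0.5},
    {"x": 0, "y": 0, "z": 0, "wx": 0, "wy": 0, "wz": 0.15, "hand": 0.5},
  ],
)

```text
time: 14.57
tool_pos: [0.5668, -0.3277, 0.1803]
tool_rot: [-0.001, 0.766, 0.643, -0.0]
contact_force: [-0.0, 0.0, -0.5]
gripper_width: 0.748
grasp_force: 0.0
```

Request:
send_rows(
  rows=[
    {"x": 0, "y": 0, "z": 0, "wx": 0, "wy": 0, "wz": 0.15, "hand": 0.5},
    {"x": 0, "y": 0, "z": 0, "wx": 0, "wy": 0, "wz": 0.15, "hand": 0.5},
    {"x": 0, "y": 0, "z": 0, "wx": 0, "wy": 0, "wz": 0.15, "hand": 0.5},
    {"x": 0, "y": 0, "z": 0, "wx": 0, "wy": 0, "wz": 0.09, "hand": 0.5},
    {"x": 0.1, "y": -0.08, "z": 0, "wx": 0, "wy": 0, "wz": 0, "hand": 0.5},
    {"x": 0.18, "y": -0.15, "z": 0, "wx": 0, "wy": 0, "wz": 0, "hand": 0.5},
    {"x": 0.18, "y": -0.15, "z": 0, "wx": 0, "wy": 0, "wz": 0, "hand": 0.5},
    {"x": 0.18, "y": -0.15, "z": 0, "wx": 0, "wy": 0, "wz": 0, "hand": 0.5},
    {"x": 0.18, "y": -0.15, "z": 0, "wx": 0, "wy": 0, "wz": 0, "hand": 0.5},
    {"x": 0.18, "y": -0.15, "z": 0, "wx": 0, "wy": 0, "wz": 0, "hand": 0.5},
  ],
)

```text
time: 15.4
tool_pos: [0.547, -0.1324, 0.1805]
tool_rot: [-0.001, 0.883, 0.469, -0.001]
contact_force: [-0.7, 0.9, 0.7]
gripper_width: 0.748
grasp_force: 0.0
```

Request:
send_rows(
  rows=[
    {"x": 0.18, "y": -0.15, "z": 0, "wx": 0, "wy": 0, "wz": 0, "hand": 0.5},
    {"x": 0.18, "y": -0.15, "z": 0, "wx": 0, "wy": 0, "wz": 0, "hand": 0.5},
    {"x": 0.18, "y": -0.15, "z": 0, "wx": 0, "wy": 0, "wz": 0, "hand": 0.5},
    {"x": 0.18, "y": -0.15, "z": 0, "wx": 0, "wy": 0, "wz": 0, "hand": 0.5},
    {"x": 0.18, "y": -0.15, "z": 0, "wx": 0, "wy": 0, "wz": 0, "hand": 0.5},
    {"x": 0.18, "y": -0.15, "z": 0, "wx": 0, "wy": 0, "wz": 0, "hand": 0.5},
    {"x": 0.12, "y": -0.09, "z": 0, "wx": 0, "wy": 0, "wz": 0, "hand": 0.5},
    {"x": 0.07, "y": -0.05, "z": 0, "wx": 0, "wy": 0, "wz": 0, "hand": 0.5},
    {"x": 0, "y": 0, "z": 0, "wx": 0, "wy": 0, "wz": 0, "hand": 0.5},
    {"x": 0, "y": 0, "z": 0, "wx": 0, "wy": 0, "wz": 0, "hand": 0.5},
  ],
)

```text
time: 16.23
tool_pos: [0.525, 0.1109, 0.1811]
tool_rot: [0.0, 0.883, 0.47, -0.001]
contact_force: [-0.6, -0.3, -0.8]
gripper_width: 0.751
grasp_force: 0.0
```

```bash
python3 - <<'E'
from h import *
plan("dn",[.524,.112,.008],down(.977-np.pi/2))
T=grab_frame("top");S=grab_frame("scene")
for n,im,b in(("top",T,(453,230,484,264)),):
    m=cv2.cvtColor(im,cv2.COLOR_BGR2GRAY)
f=lambda im,b,k:cv2.resize(im[b[1]:b[3],b[0]:b[2]],None,fx=k,fy=k,interpolation=cv2.INTER_CUBIC)
cv2.imwrite("pics/t4.png",f(T,(250,180,510,345),3))
E
```

```text
dn turn [-0.001  0.002  0.002] then shift [ 0.003 -0.009  1.154] rows>= 1.0 5.0
```

View pics/t4.png

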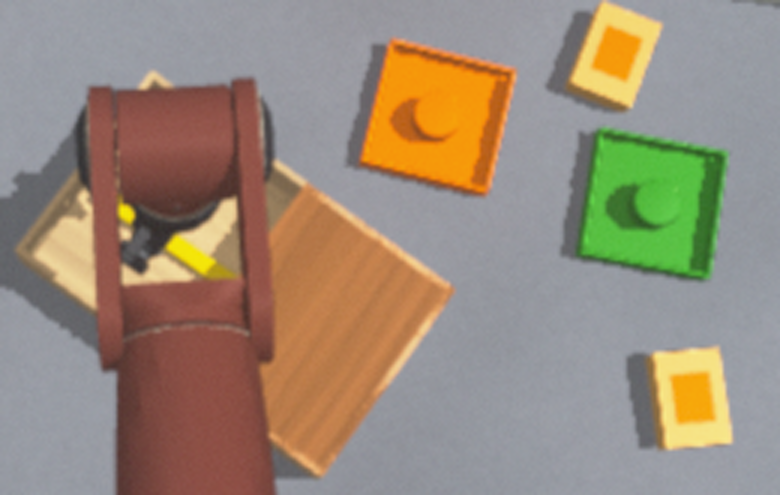

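Both soaps are centred in their trays, orange at crop (435,112) and green at (655,203). The gripper is above the handle.

Request:
send_rows(
  rows=[
    {"x": 0, "y": -0.009, "z": 0.1, "wx": 0, "wy": 0, "wz": 0, "hand": 0.2},
    {"x": 0, "y": 0, "z": 0.17, "wx": 0, "wy": 0, "wz": 0, "hand": 0.2},
    {"x": 0, "y": 0, "z": 0.17, "wx": 0, "wy": 0, "wz": 0, "hand": 0.2},
    {"x": 0, "y": 0, "z": 0.17, "wx": 0, "wy": 0, "wz": 0, "hand": 0.2},
    {"x": 0, "y": 0, "z": 0.17, "wx": 0, "wy": 0, "wz": 0, "hand": 0.2},
    {"x": 0, "y": 0, "z": 0.17, "wx": 0, "wy": 0, "wz": 0, "hand": 0.2},
    {"x": 0, "y": 0, "z": 0.11, "wx": 0, "wy": 0, "wz": 0, "hand": 0.2},
    {"x": 0, "y": 0, "z": 0.06, "wx": 0, "wy": 0, "wz": 0, "hand": 0.2},
    {"x": 0, "y": 0, "z": 0.02, "wx": 0, "wy": 0, "wz": 0, "hand": 0.2},
    {"x": 0, "y": 0, "z": 0, "wx": 0, "wy": 0, "wz": 0, "hand": 0.2},
  ],
)

```text
time: 17.17
tool_pos: [0.524, 0.111, 0.0105]
tool_rot: [-0.0, 0.883, 0.469, -0.0]
contact_force: [0.5, 0.1, -0.5]
gripper_width: 0.593
grasp_force: 0.0
```

Request:
send_rows(
  rows=[
    {"x": 0, "y": 0, "z": 0, "wx": 0, "wy": 0, "wz": 0, "hand": -1},
    {"x": 0, "y": 0, "z": 0, "wx": 0, "wy": 0, "wz": 0, "hand": -1},
    {"x": 0, "y": 0, "z": 0, "wx": 0, "wy": 0, "wz": 0, "hand": -1},
    {"x": 0, "y": 0, "z": 0, "wx": 0, "wy": 0, "wz": 0, "hand": -1},
    {"x": 0, "y": 0, "z": 0, "wx": 0, "wy": 0, "wz": 0, "hand": -1},
    {"x": 0, "y": 0, "z": 0, "wx": 0, "wy": 0, "wz": 0, "hand": -1},
    {"x": 0, "y": 0, "z": 0, "wx": 0, "wy": 0, "wz": 0, "hand": -1},
    {"x": 0, "y": 0, "z": 0, "wx": 0, "wy": 0, "wz": 0, "hand": -1},
    {"x": 0, "y": 0, "z": 0, "wx": 0, "wy": 0, "wz": 0, "hand": -1},
    {"x": 0, "y": 0, "z": 0, "wx": 0, "wy": 0, "wz": 0, "hand": -1},
  ],
)

```text
time: 18.0
tool_pos: [0.5255, 0.1119, 0.0127]
tool_rot: [0.001, 0.883, 0.47, 0.001]
contact_force: [-0.6, -0.7, 5.6]
gripper_width: 0.19
grasp_force: 60.3
```

```bash
python3 - <<'E'
from h import *
s,p,R=cur();print(p,R.as_matrix().round(3).tolist(),np.round(s["joint_pos"],3))
# tilt 17 deg about blade end (0.20 behind along tool -x), handle (+x) up, n equal rows
r=np.array([-.20,0,p[2]-.005])
for n in(9,):
    d=np.radians(17)/n
    for sg in(1,-1):
        Rd=Ro.from_rotvec([0,sg*d,0]);sh=r-Rd.apply(r)
        print("wy",sg*d/(np.pi/4),"shift/.15",(sh/.15).round(4),"handle goes",R.apply(Rd.apply([1,0,0]))[2])
E
```

```text
[0.52552902 0.1118904  0.01266712] [[0.559, 0.829, 0.003], [0.829, -0.559, -0.0], [0.002, 0.003, -1.0]] [ 0.071  0.088  1.971 -0.     1.08   0.665]
wy 0.04197530864197531 shift/.15 [-0.0024  0.     -0.0439] handle goes 0.03456556723389749
wy -0.04197530864197531 shift/.15 [0.001 0.    0.044] handle goes -0.031356843643124306
```

Engagement is a bit shallow, so I'll reopen, go 4.5 mm deeper and close again.

Request:
send_rows(
  rows=[
    {"x": 0, "y": 0, "z": 0, "wx": 0, "wy": 0, "wz": 0, "hand": 0},
    {"x": 0, "y": 0, "z": 0, "wx": 0, "wy": 0, "wz": 0, "hand": 0},
    {"x": 0, "y": 0, "z": 0, "wx": 0, "wy": 0, "wz": 0, "hand": 0},
    {"x": 0, "y": 0, "z": 0.015, "wx": 0, "wy": 0, "wz": 0, "hand": 0},
    {"x": 0, "y": 0, "z": 0.015, "wx": 0, "wy": 0, "wz": 0, "hand": 0},
    {"x": 0, "y": 0, "z": 0, "wx": 0, "wy": 0, "wz": 0, "hand": -1},
    {"x": 0, "y": 0, "z": 0, "wx": 0, "wy": 0, "wz": 0, "hand": -1},
    {"x": 0, "y": 0, "z": 0, "wx": 0, "wy": 0, "wz": 0, "hand": -1},
    {"x": 0, "y": 0, "z": 0, "wx": 0, "wy": 0, "wz": 0, "hand": -1},
    {"x": 0, "y": 0, "z": 0, "wx": 0, "wy": 0, "wz": 0, "hand": -1},
  ],
)

```text
time: 18.83
tool_pos: [0.524, 0.1118, 0.0062]
tool_rot: [-0.0, 0.883, 0.469, 0.0]
contact_force: [0.2, 0.3, -0.5]
gripper_width: 0.194
grasp_force: 61.1
```

Request:
send_rows(
  rows=[
    {"x": 0, "y": 0, "z": 0, "wx": 0, "wy": 0, "wz": 0, "hand": -1},
    {"x": 0, "y": 0, "z": 0, "wx": 0, "wy": 0, "wz": 0, "hand": -1},
    {"x": 0, "y": 0, "z": 0, "wx": 0, "wy": 0, "wz": 0, "hand": -1},
    {"x": 0, "y": 0, "z": 0, "wx": 0, "wy": 0, "wz": 0, "hand": -1},
    {"x": 0, "y": 0, "z": 0, "wx": 0, "wy": 0, "wz": 0, "hand": -1},
    {"x": 0, "y": 0, "z": 0, "wx": 0, "wy": 0, "wz": 0, "hand": -1},
    {"x": 0, "y": 0, "z": 0, "wx": 0, "wy": 0, "wz": 0, "hand": -1},
    {"x": 0, "y": 0, "z": 0, "wx": 0, "wy": 0, "wz": 0, "hand": -1},
    {"x": 0, "y": 0, "z": -0.01, "wx": 0, "wy": 0, "wz": 0, "hand": -1},
    {"x": 0, "y": 0, "z": -0.01, "wx": 0, "wy": 0, "wz": 0, "hand": -1},
  ],
)

```text
time: 19.67
tool_pos: [0.5239, 0.1119, 0.0092]
tool_rot: [-0.0, 0.883, 0.469, -0.0]
contact_force: [-0.3, -0.3, -1.5]
gripper_width: 0.196
grasp_force: 61.1
```

Request:
send_rows(
  rows=[
    {"x": -0.002, "y": 0, "z": -0.044, "wx": 0, "wy": 0.042, "wz": 0, "hand": -1},
    {"x": -0.002, "y": 0, "z": -0.044, "wx": 0, "wy": 0.042, "wz": 0, "hand": -1},
    {"x": -0.002, "y": 0, "z": -0.044, "wx": 0, "wy": 0.042, "wz": 0, "hand": -1},
    {"x": -0.002, "y": 0, "z": -0.044, "wx": 0, "wy": 0.042, "wz": 0, "hand": -1},
    {"x": -0.002, "y": 0, "z": -0.044, "wx": 0, "wy": 0.042, "wz": 0, "hand": -1},
    {"x": 0, "y": 0, "z": 0, "wx": 0, "wy": 0, "wz": 0, "hand": -1},
    {"x": 0, "y": 0, "z": 0, "wx": 0, "wy": 0, "wz": 0, "hand": -1},
    {"x": 0, "y": 0, "z": 0, "wx": 0, "wy": 0, "wz": 0, "hand": -1},
    {"x": 0, "y": 0, "z": 0, "wx": 0, "wy": 0, "wz": 0, "hand": -1},
    {"x": 0, "y": 0, "z": 0, "wx": 0, "wy": 0, "wz": 0, "hand": -1},
  ],
)

```text
time: 20.5
tool_pos: [0.5218, 0.1091, 0.0416]
tool_rot: [-0.039, 0.88, 0.468, 0.072]
contact_force: [0.8, -0.4, -0.9]
gripper_width: 0.191
grasp_force: 61.1
```

Request:
send_rows(
  rows=[
    {"x": -0.002, "y": 0, "z": -0.044, "wx": 0, "wy": 0.042, "wz": 0, "hand": -1},
    {"x": -0.002, "y": 0, "z": -0.044, "wx": 0, "wy": 0.042, "wz": 0, "hand": -1},
    {"x": -0.002, "y": 0, "z": -0.044, "wx": 0, "wy": 0.042, "wz": 0, "hand": -1},
    {"x": -0.002, "y": 0, "z": -0.044, "wx": 0, "wy": 0.042, "wz": 0, "hand": -1},
    {"x": 0, "y": 0, "z": 0, "wx": 0, "wy": 0, "wz": 0, "hand": -1},
    {"x": 0, "y": 0, "z": 0, "wx": 0, "wy": 0, "wz": 0, "hand": -1},
    {"x": 0, "y": 0, "z": 0, "wx": 0, "wy": 0, "wz": 0, "hand": -1},
    {"x": 0, "y": 0, "z": 0, "wx": 0, "wy": 0, "wz": 0, "hand": -1},
    {"x": 0, "y": 0, "z": 0, "wx": 0, "wy": 0, "wz": 0, "hand": -1},
    {"x": 0, "y": 0, "z": 0, "wx": 0, "wy": 0, "wz": 0, "hand": -1},
  ],
)

```text
time: 21.33
tool_pos: [0.5181, 0.1034, 0.0673]
tool_rot: [-0.07, 0.873, 0.465, 0.13]
contact_force: [0.1, 0.5, -1.1]
gripper_width: 0.193
grasp_force: 61.1
```

```bash
python3 - <<'E'
from h import *
s,p,R=cur();print(p,"tool x",R.as_matrix()[:,0].round(3))
S=grab_frame("scene");f=lambda im,b,k:cv2.resize(im[b[1]:b[3],b[0]:b[2]],None,fx=k,fy=k,interpolation=cv2.INTER_CUBIC)
cv2.imwrite("pics/s5.png",f(S,(290,170,410,290),5))
E
```

```text
[0.51811765 0.10344005 0.06728852] tool x [0.535 0.793 0.292]
```

View pics/s5.png

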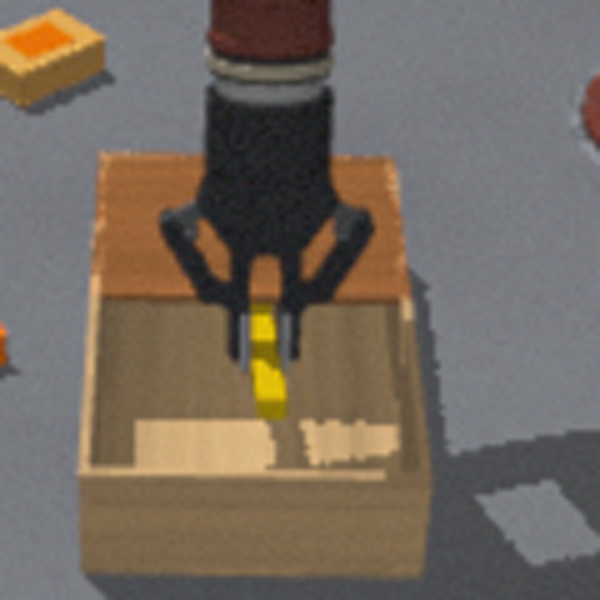

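The handle end is at crop (270,408), clearly raised above the rim line, and centred in the fingers. I'll check this against the rigid-grip prediction.

```bash
python3 - <<'E'
from h import *
s,p,R=cur()
for h in(-.002,):
    e=p+R.apply([.0805,0,h]);print("end centre",e,proj("scene",e))
for z in(.08,.09,.1,.11): # lines along spatula plane
    q=plane("scene",((270+.5)/5-.5+290,(410+.5)/5-.5+170),z);print(z,q.round(3))
c,s_=np.cos(.953),np.sin(.953)
b=lambda X:(c*(X[0]-.4945)+s_*(X[1]-.0562),-s_*(X[0]-.4945)+c*(X[1]-.0562),X[2])
for nm,l in(("handle under end",[.08,0,.006]),("cover-side top",[-.07,0,-.010]),("blade end under",[-.2,0,.006])):print(nm,np.round(b(p+R.apply(l)),4))
E
```

```text
end centre [0.56084912 0.16676431 0.09279901] [343.19025156 252.0630201 ]
0.08 [0.549 0.154 0.08 ]
0.09 [0.557 0.163 0.09 ]
0.1 [0.564 0.172 0.1  ]
0.11 [0.572 0.182 0.11 ]
handle under end [0.1304 0.01   0.085 ]
cover-side top [-0.0177  0.0063  0.0565]
blade end under [-0.1373  0.0034  0.0032]
```

Request:
send_rows(
  rows=[
    {"x": 0.05, "y": 0, "z": 0, "wx": 0, "wy": 0, "wz": 0, "hand": -1},
    {"x": 0.1, "y": 0, "z": 0, "wx": 0, "wy": 0, "wz": 0, "hand": -1},
    {"x": 0.1, "y": 0, "z": 0, "wx": 0, "wy": 0, "wz": 0, "hand": -1},
    {"x": 0.1, "y": 0, "z": 0, "wx": 0, "wy": 0, "wz": 0, "hand": -1},
    {"x": 0.1, "y": 0, "z": 0, "wx": 0, "wy": 0, "wz": 0, "hand": -1},
    {"x": 0.1, "y": 0, "z": 0, "wx": 0, "wy": 0, "wz": 0, "hand": -1},
    {"x": 0.1, "y": 0, "z": 0, "wx": 0, "wy": 0, "wz": 0, "hand": -1},
    {"x": 0.1, "y": 0, "z": 0, "wx": 0, "wy": 0, "wz": 0, "hand": -1},
    {"x": 0.05, "y": 0, "z": 0, "wx": 0, "wy": 0, "wz": 0, "hand": -1},
    {"x": 0, "y": 0, "z": 0, "wx": 0, "wy": 0, "wz": 0, "hand": -1},
  ],
)

```text
time: 22.22
tool_pos: [0.5835, 0.1997, 0.1038]
tool_rot: [-0.069, 0.873, 0.465, 0.131]
contact_force: [-0.6, -0.1, -1.2]
gripper_width: 0.192
grasp_force: 61.1
```

Request:
send_rows(
  rows=[
    {"x": 0.05, "y": 0, "z": 0, "wx": 0, "wy": 0, "wz": 0, "hand": -1},
    {"x": 0.1, "y": 0, "z": 0, "wx": 0, "wy": 0, "wz": 0, "hand": -1},
    {"x": 0.1, "y": 0, "z": 0, "wx": 0, "wy": 0, "wz": 0, "hand": -1},
    {"x": 0.1, "y": 0, "z": 0, "wx": 0, "wy": 0, "wz": 0, "hand": -1},
    {"x": 0.05, "y": 0, "z": 0, "wx": 0, "wy": 0, "wz": 0, "hand": -1},
    {"x": 0, "y": 0, "z": 0, "wx": 0, "wy": 0, "wz": 0, "hand": -1},
    {"x": 0, "y": 0, "z": 0, "wx": 0, "wy": 0, "wz": 0, "hand": -1},
    {"x": 0, "y": 0, "z": 0, "wx": 0, "wy": 0, "wz": 0, "hand": -1},
    {"x": 0, "y": 0, "z": 0, "wx": 0, "wy": 0, "wz": 0, "hand": -1},
    {"x": 0, "y": 0, "z": 0, "wx": 0, "wy": 0, "wz": 0, "hand": -1},
  ],
)

```text
time: 23.05
tool_pos: [0.614, 0.2453, 0.1198]
tool_rot: [-0.069, 0.873, 0.464, 0.13]
contact_force: [-0.4, 0.8, -0.7]
gripper_width: 0.192
grasp_force: 61.1
```

```bash
python3 - <<'E'
from h import *
s,p,R=cur()
c,s_=np.cos(.953),np.sin(.953)
b=lambda X:(c*(X[0]-.4945)+s_*(X[1]-.0562),-s_*(X[0]-.4945)+c*(X[1]-.0562),X[2])
for nm,l in(("handle end",[.08,0,-.002]),("blade end under",[-.2,0,.006])):print(nm,np.round(b(p+R.apply(l)),4))
plan("lift .15",p+[0,0,.15],R)
S=grab_frame("scene");f=lambda im,b,k:cv2.resize(im[b[1]:b[3],b[0]:b[2]],None,fx=k,fy=k,interpolation=cv2.INTER_CUBIC)
cv2.imwrite("pics/s6.png",f(S,(280,150,440,290),4))
E
```

```text
handle end [0.2992 0.014  0.145 ]
blade end under [0.0338 0.0077 0.0557]
lift .15 turn [0. 0. 0.] then shift [ 0.292 -0.001 -0.956] rows>= 0.0 4.0
```

View pics/s6.png

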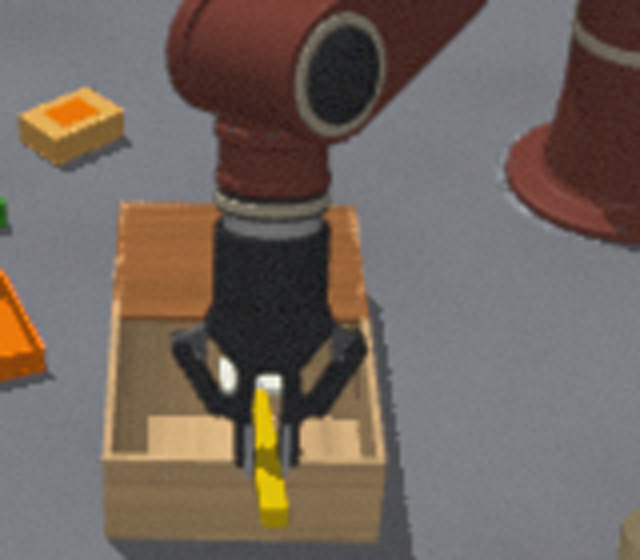

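The spatula is drawn clear of the cover, with its handle end at crop (270,515) and the white blade behind the fingers at (228,372). Now I lift straight up.

Request:
send_rows(
  rows=[
    {"x": 0.015, "y": 0, "z": -0.05, "wx": 0, "wy": 0, "wz": 0, "hand": -1},
    {"x": 0.03, "y": 0, "z": -0.1, "wx": 0, "wy": 0, "wz": 0, "hand": -1},
    {"x": 0.03, "y": 0, "z": -0.1, "wx": 0, "wy": 0, "wz": 0, "hand": -1},
    {"x": 0.03, "y": 0, "z": -0.1, "wx": 0, "wy": 0, "wz": 0, "hand": -1},
    {"x": 0.03, "y": 0, "z": -0.1, "wx": 0, "wy": 0, "wz": 0, "hand": -1},
    {"x": 0.03, "y": 0, "z": -0.1, "wx": 0, "wy": 0, "wz": 0, "hand": -1},
    {"x": 0.03, "y": 0, "z": -0.1, "wx": 0, "wy": 0, "wz": 0, "hand": -1},
    {"x": 0.03, "y": 0, "z": -0.1, "wx": 0, "wy": 0, "wz": 0, "hand": -1},
    {"x": 0.03, "y": 0, "z": -0.1, "wx": 0, "wy": 0, "wz": 0, "hand": -1},
    {"x": 0.015, "y": 0, "z": -0.05, "wx": 0, "wy": 0, "wz": 0, "hand": -1},
  ],
)

```text
time: 23.93
tool_pos: [0.6149, 0.2453, 0.2648]
tool_rot: [-0.069, 0.873, 0.464, 0.133]
contact_force: [1.2, 0.7, -0.6]
gripper_width: 0.191
grasp_force: 61.1
```

Request:
send_rows(
  rows=[
    {"x": 0, "y": 0, "z": 0, "wx": 0, "wy": 0, "wz": 0, "hand": -1},
    {"x": 0, "y": 0, "z": 0, "wx": 0, "wy": 0, "wz": 0, "hand": -1},
    {"x": 0, "y": 0, "z": 0, "wx": 0, "wy": 0, "wz": 0, "hand": -1},
    {"x": 0, "y": 0, "z": 0, "wx": 0, "wy": 0, "wz": 0, "hand": -1},
    {"x": 0, "y": 0, "z": 0, "wx": 0, "wy": 0, "wz": 0, "hand": -1},
    {"x": 0, "y": 0, "z": 0, "wx": 0, "wy": 0, "wz": 0, "hand": -1},
    {"x": 0, "y": 0, "z": 0, "wx": 0, "wy": 0, "wz": 0, "hand": -1},
    {"x": 0, "y": 0, "z": 0, "wx": 0, "wy": 0, "wz": 0, "hand": -1},
    {"x": 0, "y": 0, "z": 0, "wx": 0, "wy": 0, "wz": 0, "hand": -1},
    {"x": 0, "y": 0, "z": 0, "wx": 0, "wy": 0, "wz": 0, "hand": -1},
  ],
)

```text
time: 24.77
tool_pos: [0.614, 0.2452, 0.2612]
tool_rot: [-0.069, 0.873, 0.464, 0.131]
contact_force: [-0.6, 0.2, -1.6]
gripper_width: 0.195
grasp_force: 61.1
```

```bash
python3 - <<'E'
from h import *
s,p,R=cur();print(p)
for nm,l in(("handle end",[.08,0,-.002]),("blade end",[-.2,0,.004])):X=p+R.apply(l);print(nm,X.round(3),proj("scene",X).round(0),proj("top",X).round(0))
S=grab_frame("scene");f=lambda im,b,k:cv2.resize(im[b[1]:b[3],b[0]:b[2]],None,fx=k,fy=k,interpolation=cv2.INTER_CUBIC)
cv2.imwrite("pics/s7.png",f(S,(220,130,420,280),3))
E
```

```text
[0.61404312 0.24524209 0.26120605]
handle end [0.656 0.308 0.287] [350. 236.] [224. 187.]
blade end [0.508 0.088 0.199] [343. 203.] [317. 257.]
```

View pics/s7.png

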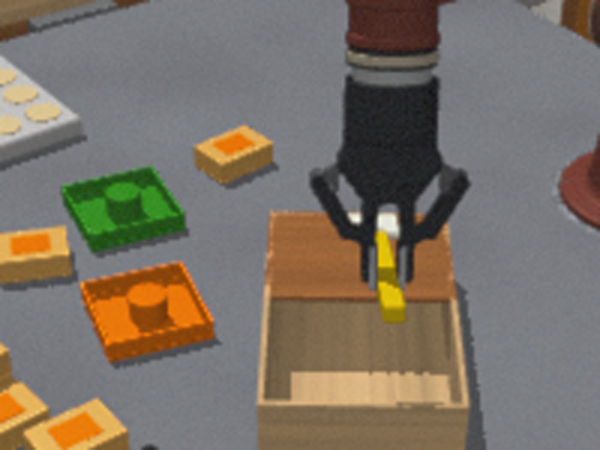

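The spatula is held high above the empty box. Its handle end is at crop (392,312), which is scene (350,234) against a predicted (350,236). Both soaps are in their trays.

```bash
python3 -c "
from plant import job_done
print(job_done())"
```

```text
the job is handed in; nothing more can be done
None
```

I handed the job in at about 25 s: each soap is in the tray of its own colour, and the gripper holds the spatula still, its lowest point about 12 cm above the top of the box; the hand-in returned no verdict.

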